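# Load a coupon in the tensile stage and wind it to a firm preload

## Task

Drop the loose dog-bone steel coupon flat into the two grips of the hand-wound tensile stage, midway between them, then wind its crank wheel clockwise (seen from above) until all slack and play are gone and the wheel comes up firm: about 5 N more push at the crank than it needed while running free. Do not overpull it; let go with the coupon left taut, and leave the other things on the table where they are.

Things in the scene. Friction and masses are not known exactly. Their poses are not given: they have to be found in the camera images.
- stage: hand-wound tensile stage, fixed: dark bed plate 130 x 310 x 12 mm (x, y, z). Origin on the table surface, on the pull axis (its y axis, x = 0), 27.5 mm to the +y side of the plate's middle; z up. Two grips on guide rods in the middle; grey gearbox (110 x 56 mm, top 62 mm up) with the crank wheel at the -y end; tailstock plate (top 62 mm up) at the +y end
- fixed_grip: steel grip at the stage's +y side, axes as the stage; gives 1 to 2 mm under load. Origin on the pull axis, at pocket-floor height (40 mm above the table), in the plane of the shoulders the coupon head pulls on. Pocket open on top: x 36 mm wide, y 0 to +43 mm, walls 12 mm high, side walls bevelled 45 deg in the top 5 mm. Shoulder wall y -8 to 0, slot 20 mm wide (x) for the waist
- moving_grip: the same grip mirrored, wheel side; axes as the stage, origin likewise in its shoulder plane: pocket y 0 to -43 mm, shoulder wall y 0 to +8 mm. Clockwise winding draws it to the stage's -y, 4 mm per rad of wheel. Shoulder planes start 55 to 75 mm apart, the coupon's own shoulders are 80 mm apart: 5 to 25 mm of slack. It has up to 6 mm of unseen play on its crosshead
- coupon: steel dog-bone test coupon lying flat on the rubber pad, 0.1 to 0.14 kg. Origin: centre of its underside; long axis = its y. 128 mm long, 6 mm thick; two heads 32 mm wide (x) and 24 mm long (from y = +-40 to +-64 mm); waist between them 12 mm wide. Either way round fits the grips
- pad: thin dark rubber pad fixed on the table, 100 x 170 x 3 mm, origin at the centre of its underside; the coupon lies on it, underside 3 mm above the table
- wheel_axis (a point): point on the vertical axis of the crank wheel, 116 mm above the table. Metal three-spoked wheel, 102 mm across, rim top 90 mm up. A steady push of about 9 N at the crank runs it free; it stays where it is left. When coupon slack AND the drive's unseen play (0 to 1.5 rad of wheel) are used up, the push climbs about 11 N per rad: the right preload is about 0.5 rad on
- crank_mid (a point): middle (116 mm above the table) of the upright crank grip on the wheel rim: black cylinder 19 mm in diameter, from 92 to 136 mm above the table, 45 mm from the wheel axis. It revolves freely on its spindle, so the hand need not turn with the wheel.
- joystick_box: bystander: beige joystick control box, 130 x 190 x 35 mm, stick up to 101 mm high; origin centre of underside
- objective: bystander: black microscope objective standing upright, 34 mm in diameter, 56 mm high; origin centre of underside
- screwdriver: bystander: black-handled screwdriver lying on the table, 170 mm long along its x, 26 mm thick; origin under its middle

How it is judged:
By the outcome, as a careful person would: the job done as asked, in the order asked, and still so for the second after the job is handed in, with the robot touching nothing.
It also fails if it takes over 72 s, if anything falls off the work surface, if the arm or the gripper's body presses on something with over 40 N, if the wrist force passes 120 N, or if a joint passes its speed limit or range.

## Robot

A 7-joint arm with a two-finger parallel gripper is mounted at the origin on the work surface. World frame = base frame: x ahead of the robot, y to its left, z up, the work surface at z = 0. Lengths are in m, angles in rad, forces in N, time in s.
With the tool pointing down it reaches from about 0.4 to 0.85 m from the base axis. Payload 10.4 kg.
Tool frame: the origin (TCP) lies on the centre line of the jaws, within the pads' length; the fingertips stand 11 mm ahead of it and the grasp point (between the pads) lies 8 mm behind it (tip_reach is the distance from the TCP to the fingertips, in m); z points along the fingers, y is the line along which they close (so a half turn about z gives the same grasp; the last joint's range is limited). The gripper opens to 85 mm and grips with 20 to 120 N. Pads are 22 mm wide; open, the fingers measure 114 mm over their backs; the gripper's body (76 mm by 85 mm) begins 54 mm behind the grasp point. The pads swing forward as they close: fully open they stand 13 mm farther back than shut.
Start: joints at [1.221, 0.332, -0.065, 1.46, 0.022, 1.35, -0.088], TCP at [0.201, -0.592, 0.242] pointing down, gripper open.
Joint ranges: [-2.6, 2.6], [-0.5, 2.12], [-1.47, 1.34], [0.16, 2.42], [-1.27, 4.41], [0.06, 2.06], [-2.6, 2.6]. Speed limits (rad/s): [2.22, 2.22, 2.79, 2.79, 3.14, 3.14, 3.14].

## Interface

Orientations are given as a unit quaternion [x, y, z, w].
In Python, from workcell import get_obs, camera, hand_in, tip_reach gives the robot as it stands. The module is installed in compiled form; this text tells all that it offers.
- The arm moves only by the tool move_arm, never from a script. Its argument "plan" is a list of rows, each an object with "delta_pos": the shift along the tool's x, y, z in normalised numbers (1 is 0.8 m), a list of three; "turn": the turn, a rotation vector about the tool's x, y, z in fractions of the full range, 1 being pi rad, a list of three; "fingers": the closure, from 0 (fully open) to 1 (shut). A call has 1 to 12 rows; each row is the pose to reach, as a shift and turn from the pose commanded when the call began, along the tool's axes at that moment; what a row does not reach only later rows make up. A row lasts 1/8 s, in which the tool goes at most 62.5 mm and 10.7 degrees, less where a joint would pass 70% of its speed; a pose out of reach is approached as far as the arm can. A shift or turn number past 1, either way, is cut back to 1. A call with a gripper value outside its range is refused whole. The fingers move at their own pace and stop on an object; "force" is the grip in N (left out, the last holds). Time passes only in rows, so rows that repeat a pose let the fingers close. It gives the time, the measured TCP pose, the force, the opening and the grip force at its end, in the units of the state.
- get_obs(): the state, without advancing time (a new reading comes with each control period).
- camera(name): name is "side" or "top"; returns a dict with "color" (480x640x3 uint8, red, green, blue), "range_z" (480x640 float32, m along the optical axis (not along the pixel's ray), 0 where there is no reading), "fx", "fy", "cx", "cy" (pixels), "R" (3x3) and "t" (3): a world point X has camera coordinates R X + t. Camera axes: x right, y down, z forward; pixel columns grow to the right and rows downward; lengths in m; the calibration is good to about 2 mm. A picture is of the moment at which its call begins.
- hand_in(): hands the job in; it is judged then, once.
The state is a dict: "clock": time; "joint_pos": joint angles; "joint_velocities": joint speeds; "tau": joint torques, N m; "position": TCP position; "ee_rot": TCP orientation; "ft_force": force on the tool from outside, world axes, zero at the start; "torque": the same for the moment, N m; "grip_width": opening from 0.0 (shut) to 1.0 (fully open); "grasp_force": force on a finger pad.
Only numpy, scipy, OpenCV 4.12 (cv2) and the standard library are available. Lean on these libraries where they do the work, as an engineer would, in place of code of your own. Each camera call takes 0.05 s, during which the arm holds its last target. There are 200 camera calls.

## Working session

There is one attempt and no reset: what is moved stays moved. The work goes in short steps, Python scripts to look and compute and a tool call to move; the robot and the scene stay as the last step left them, time stands still between calls to the robot, and variables do not carry over. Pictures are saved under pics/ and viewed, at most 10 in all, crops included, and the job is handed in when it is done.

Besides the shell and the picture viewer there is one more tool, called after "Emit:" as name(argument=value, ...) on one line, values as JSON. move_arm: Moves the arm, as the interface text tells. Its arguments: {"type":"object","properties":{"plan":{"type":"array","items":{"type":"object","properties":{"delta_pos":{"type":"array","items":{"type":"number"}},"turn":{"type":"array","items":{"type":"number"}},"fingers":{"type":"number"}}}},"force":{"type":"number"}},"required":["plan"]}

```bash
mkdir -p pics; cat > h.py <<'E'
import numpy as np, cv2
from workcell import get_obs, camera, hand_in, tip_reach
from scipy.spatial.transform import Rotation as Ro
def shot(n,f):
    c=camera(n); np.savez(''+f+'.npz',**c); cv2.imwrite('pics/'+f+'.png',c['color'][:,:,::-1]); return c
def load(f): return dict(np.load(''+f+'.npz'))
def pz(c,u,v,z):  # ray at plane z
    d=c['R'].T@np.array([(u-c['cx'])/c['fx'],(v-c['cy'])/c['fy'],1]); o=-c['R'].T@c['t']
    return o+d*(z-o[2])/d[2]
def cloud(c):
    v,u=np.mgrid[0:480,0:640]; z=c['range_z']
    P=np.stack([(u-c['cx'])/c['fx']*z,(v-c['cy'])/c['fy']*z,z],-1)
    return (P-c['t'])@c['R']
def st():
    o=get_obs(); print({k:np.round(o[k],4).tolist() for k in('clock','position','ee_rot','ft_force','grip_width','grasp_force')})
    return o
E
python3 - <<'E'
from h import *
for n in('top','side'):
    c=shot(n,n+'0'); print(n,c['fx'],c['R'].round(3).tolist(),c['t'].round(3).tolist())
o=st(); print(Ro.from_quat(o['ee_rot']).as_matrix().round(3).tolist(),tip_reach)
E
```

```text
top 501.7086452776974 [[-0.063, -0.998, -0.003], [-0.975, 0.062, -0.212], [0.212, -0.01, -0.977]] [-0.031, 0.61, 1.141]
side 543.936872200356 [[-0.969, -0.248, -0.001], [-0.178, 0.698, -0.693], [0.173, -0.671, -0.721]] [0.547, 0.199, 0.989]
{'clock': 0.1, 'position': [0.2005, -0.5916, 0.2416], 'ee_rot': [0.9867, 0.1627, -0.0001, -0.0006], 'ft_force': [0.3112, 0.5323, -0.7129], 'grip_width': 1.0002, 'grasp_force': 0.0}
[[0.947, 0.321, -0.0], [0.321, -0.947, 0.001], [-0.0, -0.001, -1.0]] 0.011
```

View pics/top0.png

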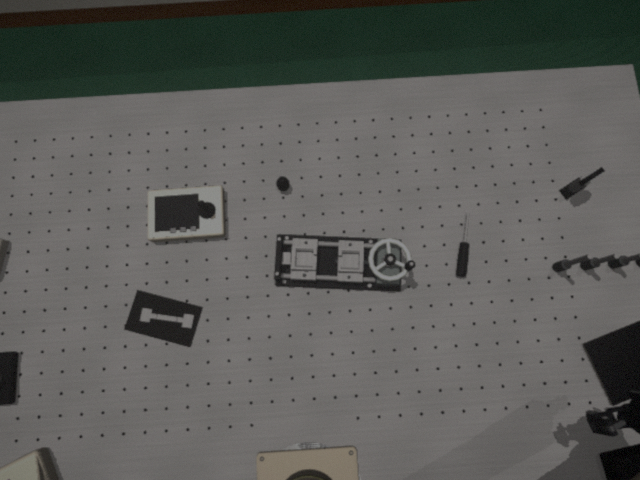

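View pics/side0.png

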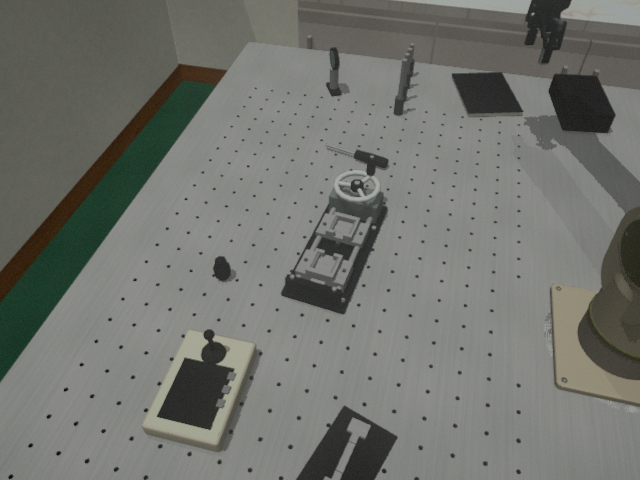

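```bash
python3 - <<'E'
from h import *
c=load('top0')['color'][:,:,::-1]
a=np.vstack([c[225:300,265:425],c[295:340,115:275]])
a=cv2.resize(cv2.convertScaleAbs(a,alpha=1.6),None,fx=5,fy=5,interpolation=cv2.INTER_CUBIC)
cv2.imwrite('pics/crop0.png',a)
E
```

```text
(no output)
```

View pics/crop0.png

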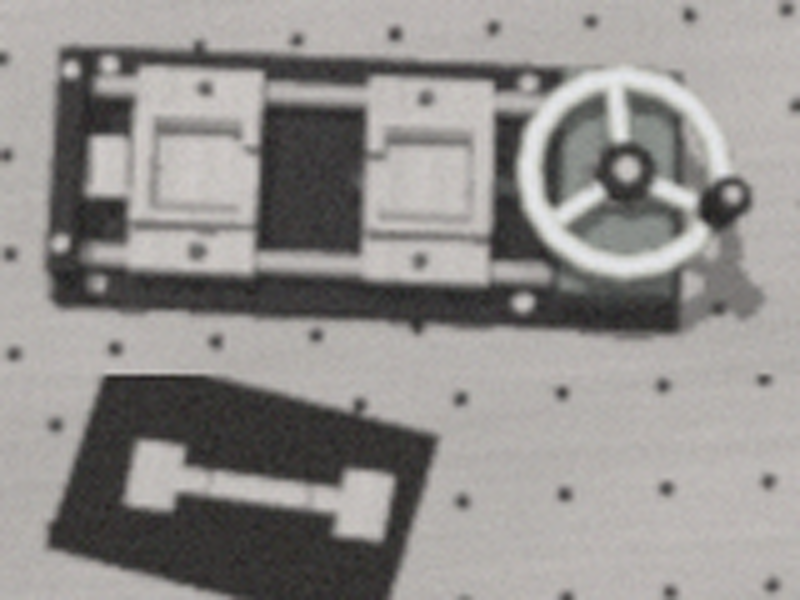

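```bash
python3 - <<'E'
from h import *
c=load('top0')
def S(x,y,z): return pz(c,(x+.5)/5-.5+265,(y+.5)/5-.5+225,z)
def C(x,y,z): return pz(c,(x+.5)/5-.5+115,(y-375+.5)/5-.5+295,z)
mm=lambda p:(np.array(p)*1000).round(1).tolist()
pl=[S(*p,.012) for p in((62,48),(682,72),(680,330),(52,302))]
print('plate',[mm(p) for p in pl],mm(np.mean(pl,0)),[mm(np.linalg.norm(pl[i]-pl[i-1])) for i in range(4)])
F=[S(*p,.052) for p in((137,65),(266,70),(256,276),(128,272))]
M=[S(*p,.052) for p in((370,75),(496,80),(490,288),(362,281))]
for n,G in(('F',F),('M',M)): print(n,[mm(p) for p in G],mm(np.mean(G,0)))
fi=(F[1]+F[2])/2; mi=(M[0]+M[3])/2
d=np.mean(F,0)-np.mean(M,0); yaw=np.arctan2(-d[0],d[1]); print('gap',mm(np.linalg.norm(fi-mi)),'mid',mm((fi+mi)/2),'yaw',np.degrees(yaw))
for e in(pl[3]-pl[2],pl[0]-pl[1]): print(np.degrees(np.arctan2(-e[0],e[1])))
print('hub',mm(S(627,168,.095)),'rim c',mm((S(519,172,.09)+S(731,172,.09))/2),mm((S(625,66,.09)+S(625,277,.09))/2),'crank',mm(S(735,191,.136)))
H=[C(*p,.009) for p in((139,438),(187,445),(175,513),(124,505),(345,468),(394,474),(383,541),(333,533))]
a=np.mean(H[:4],0);b=np.mean(H[4:],0);e=a-b
print('coupon',mm(a),mm(b),mm((a+b)/2),mm(np.linalg.norm(e)),np.degrees(np.arctan2(-e[0],e[1])))
# depth cross-check
for f in('top0','side0'):
    P=cloud(load(f)); m=(abs(P[...,2]-.052)<.006)&(load(f)['range_z']>0)&(np.hypot(P[...,0]-.52,P[...,1])<.25)
    print(f,m.sum(),mm(np.median(P[m],0)))
    w=(P[...,2]>.08)&(P[...,2]<.1)&(np.hypot(*(P[...,:2]-S(627,168,.09)[:2]).transpose(2,0,1))<.065); print('rim',w.sum(),mm(P[w].min(0)),mm(P[w].max(0)),mm(P[w].mean(0)))
    k=(P[...,2]>.125)&(P[...,2]<.145)&(np.hypot(*(P[...,:2]-S(627,168,.09)[:2]).transpose(2,0,1))<.08); print('crank',k.sum(),mm(P[k].mean(0)) if k.any() else '')
E
```

```text
plate [[624.5, 42.9, 12.0], [592.5, -266.9, 12.0], [463.9, -253.6, 12.0], [497.0, 53.4, 12.0]] [544.5, -106.0, 12.0] [127.9, 311.5, 129.3, 308.7]
F [[604.9, 3.7, 52.0], [598.4, -58.7, 52.0], [498.6, -47.9, 52.0], [504.3, 13.0, 52.0]] [551.5, -22.5, 52.0]
M [[592.8, -109.0, 52.0], [586.4, -169.8, 52.0], [485.8, -158.8, 52.0], [493.0, -98.2, 52.0]] [539.5, -133.9, 52.0]
gap 50.6 mid [545.7, -78.4, 52.0] yaw -6.168723324904374
-6.161134340994625
-5.892211995109977
hub [532.6, -223.0, 95.0] rim c [531.5, -222.6, 90.0] [532.2, -222.7, 90.0] crank [512.7, -264.2, 136.0]
coupon [444.9, 371.0, 9.0] [424.7, 270.1, 9.0] [434.8, 320.5, 9.0] 103.0 -11.313731491926694
top0 952 [554.3, -26.9, 52.3]
rim 815 [482.7, -274.2, 80.6] [583.3, -173.8, 98.5] [533.0, -221.2, 88.3]
crank 61 [510.9, -262.5, 134.5]
side0 1572 [554.8, -19.3, 52.4]
rim 867 [483.5, -271.0, 80.1] [583.6, -171.1, 99.9] [533.4, -217.6, 88.8]
crank 72 [511.4, -257.4, 133.2]
```

```bash
cat >> h.py <<'E'
def rel(*tg):  # each (x,y,z,angle of tool-y in world deg); prints delta/turn from present commanded~measured pose
    o=get_obs(); R=Ro.from_quat(o['ee_rot']).as_matrix(); p=np.array(o['position'])
    for x,y,z,a in tg:
        a=np.radians(a); yy=np.array([np.cos(a),np.sin(a),0]); zz=np.array([0,0,-1.]); T=np.c_[np.cross(yy,zz),yy,zz]
        print((R.T@(np.array([x,y,z])-p)).round(4).tolist(),Ro.from_matrix(R.T@T).as_rotvec().round(3).tolist())
E
python3 - <<'E'
from h import *
rel((.5,-.15,.25,-41),(.435,.321,.2,-11.3),(.435,.322,.07,-11.3))
E
```

```text
[0.4254, -0.3221, -0.008] [-0.001, -0.0, -0.528]
[0.515, -0.789, 0.0426] [-0.001, -0.001, -1.047]
[0.5153, -0.7898, 0.1726] [-0.001, -0.001, -1.047]
```

Careful with the scale: shifts go in shares of 0.8 m and turns go in shares of pi rad. That gives: -0.789 m / 0.8 = -0.9863, 0.515 m / 0.8 = 0.6438, -1.047 rad / 3.1416 = -0.3333.

Emit:
move_arm(plan=[{"delta_pos": [0.5318, -0.4026, -0.01], "turn": [0, 0, -0.1681]}, {"delta_pos": [0.5318, -0.4026, -0.01], "turn": [0, 0, -0.1681]}, {"delta_pos": [0.5318, -0.4026, -0.01], "turn": [0, 0, -0.1681]}, {"delta_pos": [0.5318, -0.4026, -0.01], "turn": [0, 0, -0.1681]}, {"delta_pos": [0.5318, -0.4026, -0.01], "turn": [0, 0, -0.1681]}, {"delta_pos": [0.5318, -0.4026, -0.01], "turn": [0, 0, -0.1681]}, {"delta_pos": [0.5318, -0.4026, -0.01], "turn": [0, 0, -0.1681]}, {"delta_pos": [0.5318, -0.4026, -0.01], "turn": [0, 0, -0.1681]}, {"delta_pos": [0.6438, -0.9863, 0.0533], "turn": [0, 0, -0.3333]}, {"delta_pos": [0.6438, -0.9863, 0.0533], "turn": [0, 0, -0.3333]}, {"delta_pos": [0.6438, -0.9863, 0.0533], "turn": [0, 0, -0.3333]}, {"delta_pos": [0.6438, -0.9863, 0.0533], "turn": [0, 0, -0.3333]}])

```text
validation failed for argument at $.pl...
```

```bash
python3 - <<'E'
from h import *
st()
rel((.435,.321,.12,-11.3),(.435,.322,.07,-11.3))
E
```

```text
{'clock': 0.1, 'position': [0.2005, -0.5916, 0.2416], 'ee_rot': [0.9867, 0.1627, -0.0001, -0.0006], 'ft_force': [0.3112, 0.5323, -0.7129], 'grip_width': 1.0002, 'grasp_force': 0.0}
[0.515, -0.7889, 0.1226] [-0.001, -0.001, -1.047]
[0.5153, -0.7898, 0.1726] [-0.001, -0.001, -1.047]
```

Converted, -0.789 m / 0.8 = -0.9863, 0.515 m / 0.8 = 0.6438, -1.047 rad / 3.1416 = -0.3333.

Emit:
move_arm(plan=[{"delta_pos": [0.5313, -0.4025, -0.01], "turn": [0, 0, -0.1681], "fingers": 0}, {"delta_pos": [0.5313, -0.4025, -0.01], "turn": [0, 0, -0.1681], "fingers": 0}, {"delta_pos": [0.5313, -0.4025, -0.01], "turn": [0, 0, -0.1681], "fingers": 0}, {"delta_pos": [0.5313, -0.4025, -0.01], "turn": [0, 0, -0.1681], "fingers": 0}, {"delta_pos": [0.5313, -0.4025, -0.01], "turn": [0, 0, -0.1681], "fingers": 0}, {"delta_pos": [0.5313, -0.4025, -0.01], "turn": [0, 0, -0.1681], "fingers": 0}, {"delta_pos": [0.5313, -0.4025, -0.01], "turn": [0, 0, -0.1681], "fingers": 0}, {"delta_pos": [0.5313, -0.4025, -0.01], "turn": [0, 0, -0.1681], "fingers": 0}, {"delta_pos": [0.6438, -0.9863, 0.0538], "turn": [0, 0, -0.3333], "fingers": 0}, {"delta_pos": [0.6438, -0.9863, 0.0538], "turn": [0, 0, -0.3333], "fingers": 0}, {"delta_pos": [0.6438, -0.9863, 0.0538], "turn": [0, 0, -0.3333], "fingers": 0}, {"delta_pos": [0.6438, -0.9863, 0.0538], "turn": [0, 0, -0.3333], "fingers": 0}])

```text
clock: 1.6
position: [0.4576, 0.0714, 0.2245]
ee_rot: [0.773, 0.635, -0.0, 0.0]
ft_force: [1.2, -0.3, -0.1]
grip_width: 1.003
grasp_force: 0.0
```

```bash
python3 - <<'E'
from h import *
st()
rel((.435,.321,.12,-11.3),(.435,.322,.07,-11.3))
E
```

```text
{'clock': 1.6, 'position': [0.4576, 0.0714, 0.2245], 'ee_rot': [0.7726, 0.6349, -0.0001, 0.0003], 'ft_force': [1.2083, -0.3202, -0.0705], 'grip_width': 1.0027, 'grasp_force': 0.0}
[0.2406, -0.0706, 0.1043] [0.0, 0.001, 0.002]
[0.2416, -0.0708, 0.1543] [0.0, 0.001, 0.002]
```

Converted, 0.2406 m / 0.8 = 0.3008, -0.0706 m / 0.8 = -0.0883, 0.002 rad / 3.1416 = 0.0006.

Emit:
move_arm(plan=[{"delta_pos": [0.3008, -0.0883, 0.13], "turn": [0, 0, 0.0006], "fingers": 0}, {"delta_pos": [0.3008, -0.0883, 0.13], "turn": [0, 0, 0.0006], "fingers": 0}, {"delta_pos": [0.3008, -0.0883, 0.13], "turn": [0, 0, 0.0006], "fingers": 0.4}, {"delta_pos": [0.3008, -0.0883, 0.13], "turn": [0, 0, 0.0006], "fingers": 0.4}, {"delta_pos": [0.3008, -0.0883, 0.13], "turn": [0, 0, 0.0006], "fingers": 0.4}, {"delta_pos": [0.3008, -0.0883, 0.13], "turn": [0, 0, 0.0006], "fingers": 0.4}, {"delta_pos": [0.3008, -0.0883, 0.13], "turn": [0, 0, 0.0006], "fingers": 0.4}])

```text
clock: 2.48
position: [0.4366, 0.3183, 0.1208]
ee_rot: [0.774, 0.633, -0.0, 0.0]
ft_force: [0.3, -0.0, 0.8]
grip_width: 0.599
grasp_force: 0.0
```

```bash
python3 - <<'E'
from h import *
st()
rel((.435,.321,.05,-11.3),(.435,.321,.016,-11.3))
c=shot('side','side1'); cv2.imwrite('pics/s1c.png',cv2.resize(c['color'][330:480,200:420,::-1],None,fx=3.5,fy=3.5,interpolation=cv2.INTER_CUBIC))
E
```

```text
{'clock': 2.475, 'position': [0.4366, 0.3183, 0.1208], 'ee_rot': [0.7742, 0.633, -0.0002, 0.0003], 'ft_force': [0.2743, -0.0136, 0.7927], 'grip_width': 0.5993, 'grasp_force': 0.0}
[0.0024, -0.0021, 0.0708] [0.0, 0.001, -0.003]
[0.0024, -0.0021, 0.1048] [0.0, 0.001, -0.003]
```

View pics/s1c.png

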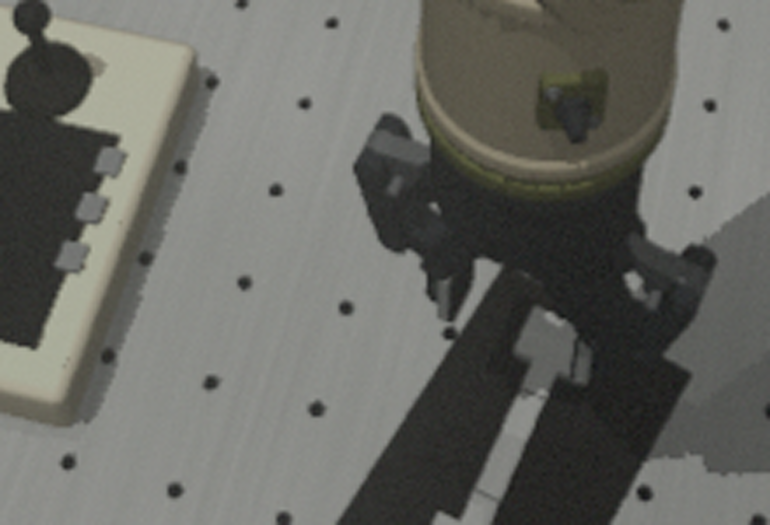

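Converted, 0.1048 m / 0.8 = 0.131, 0.095 m / 0.8 = 0.1188, -0.003 rad / 3.1416 = -0.001.

Emit:
move_arm(plan=[{"delta_pos": [0.003, -0.0025, 0.075], "turn": [0, 0, -0.001], "fingers": 0.4}, {"delta_pos": [0.003, -0.0025, 0.1188], "turn": [0, 0, -0.001], "fingers": 0.6}, {"delta_pos": [0.003, -0.0025, 0.131], "turn": [0, 0, -0.001], "fingers": 0.6}, {"delta_pos": [0.003, -0.0025, 0.131], "turn": [0, 0, -0.001], "fingers": 0.7}, {"delta_pos": [0.003, -0.0025, 0.131], "turn": [0, 0, -0.001], "fingers": 0.8}, {"delta_pos": [0.003, -0.0025, 0.131], "turn": [0, 0, -0.001], "fingers": 1}, {"delta_pos": [0.003, -0.0025, 0.131], "turn": [0, 0, -0.001], "fingers": 1}, {"delta_pos": [0.003, -0.0025, 0.131], "turn": [0, 0, -0.001], "fingers": 1}, {"delta_pos": [0.003, -0.0025, 0.131], "turn": [0, 0, -0.001], "fingers": 1}], force=50)

```text
clock: 3.65
position: [0.4357, 0.3226, 0.0177]
ee_rot: [0.773, 0.634, 0.001, 0.001]
ft_force: [-0.8, -2.1, 7.3]
grip_width: 0.115
grasp_force: 48.9
```

Converted, -0.1 m / 0.8 = -0.125, -0.06 m / 0.8 = -0.075.

Emit:
move_arm(plan=[{"delta_pos": [0, 0, -0.025], "turn": [0, 0, 0], "fingers": 1}, {"delta_pos": [0, 0, -0.075], "turn": [0, 0, 0], "fingers": 1}, {"delta_pos": [0, 0, -0.125], "turn": [0, 0, 0], "fingers": 1}, {"delta_pos": [0, 0, -0.125], "turn": [0, 0, 0], "fingers": 1}, {"delta_pos": [0, 0, -0.125], "turn": [0, 0, 0], "fingers": 1}])

```text
clock: 4.28
position: [0.4346, 0.3218, 0.1162]
ee_rot: [0.773, 0.634, 0.0, 0.0]
ft_force: [0.5, -0.5, -1.8]
grip_width: 0.103
grasp_force: 48.9
```

```bash
python3 - <<'E'
from h import *
st()
c=shot('side','side2');t=shot('top','top2'); 
a=cv2.resize(c['color'][330:480,200:420,::-1],(400,273),interpolation=cv2.INTER_CUBIC);b=cv2.resize(t['color'][270:370,100:247,::-1],(400,272),interpolation=cv2.INTER_CUBIC)
cv2.imwrite('pics/s2c.png',cv2.resize(np.hstack([a,b]),None,fx=1,fy=1))
E
```

```text
{'clock': 4.275, 'position': [0.4346, 0.3218, 0.1162], 'ee_rot': [0.7729, 0.6345, 0.0001, 0.0003], 'ft_force': [0.4782, -0.4744, -1.8145], 'grip_width': 0.1033, 'grasp_force': 48.8957}Traceback (most recent call last):
  File "<stdin>", line 5, in <module>
    return _nx.concatenate(arrs, 1, dtype=dtype, casting=casting)
           ~~~~~~~~~~~~~~~^^^^^^^^^^^^^^^^^^^^^^^^^^^^^^^^^^^^^^^
ValueError: all the input array dimensions except for the concatenation axis must match exactly, but along dimension 0, the array at index 0 has size 273 and the array at index 1 has size 272
```

View pics/side2.png

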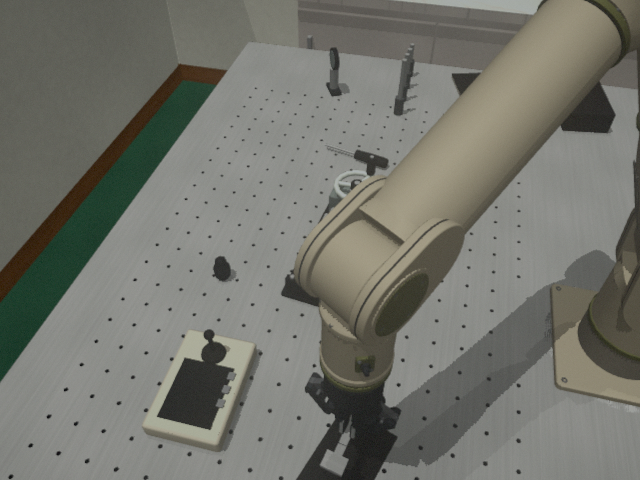

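```bash
python3 - <<'E'
from h import *
st()
for f in('side2','top2'):
    c=load(f);P=cloud(c);g=c['color'].mean(2)
    # coupon coordinates relative to nominal
    a=np.radians(-11.4); d=P-np.array([.4346,.3218,0]); X=d[...,0]*np.cos(a)+d[...,1]*np.sin(a); Y=-d[...,0]*np.sin(a)+d[...,1]*np.cos(a)
    for lo,hi in((-.072,-.04),(.04,.072)):
        m=(c['range_z']>0)&(abs(X)<.022)&(Y>lo)&(Y<hi)&(P[...,2]>.05)&(P[...,2]<.16)
        if m.any(): print(f,lo,m.sum(),np.percentile(P[m][:,2],[5,50,95]).round(4),'X',np.percentile(X[m],[2,98]).round(4),'Y',np.percentile(Y[m],[2,98]).round(4),'g',g[m].mean())
a=cv2.resize(load('side2')['color'][380:480,290:410,::-1],(480,400),interpolation=2);b=cv2.resize(load('top2')['color'][290:340,120:160,::-1],(320,400),interpolation=2)
cv2.imwrite('pics/s2c.png',np.hstack([a,b]))
E
```

```text
{'clock': 4.375, 'position': [0.4342, 0.3216, 0.1152], 'ee_rot': [0.7729, 0.6345, -0.0007, 0.0], 'ft_force': [-0.1899, 1.0829, -1.5339], 'grip_width': 0.1089, 'grasp_force': 48.8984}
side2 0.04 463 [0.1038 0.1076 0.1098] X [-0.0152  0.0159] Y [0.0407 0.064 ] g 123.78833693304536
top2 -0.072 170 [0.102  0.1062 0.1099] X [-0.0156  0.0146] Y [-0.0668 -0.0419] g 84.62549019607843
```

View pics/s2c.png

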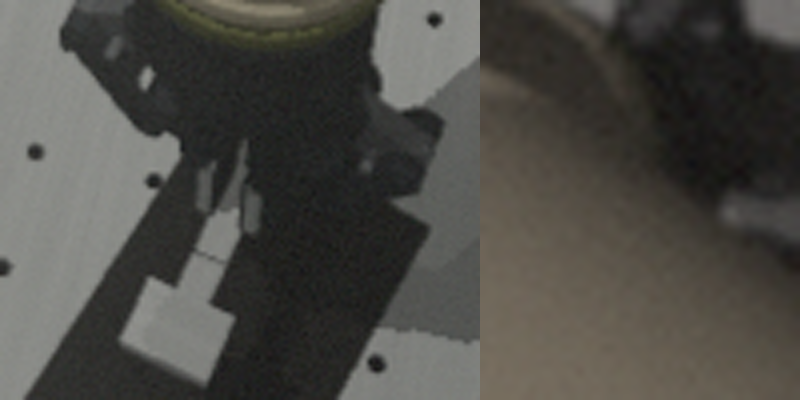

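```bash
python3 - <<'E'
from h import *
a=np.radians(-6.1);o=np.array([.5465,-.0775,0])
for f in('top0','side0'):
    c=load(f);P=cloud(c);d=P-o;X=d[...,0]*np.cos(a)+d[...,1]*np.sin(a);Y=-d[...,0]*np.sin(a)+d[...,1]*np.cos(a);Z=P[...,2];ok=c['range_z']>0
    fl=ok&(abs(Z-.04)<.003)&(abs(X)<.03)&(abs(Y)<.1); tp=ok&(abs(Z-.052)<.003)&(abs(X)<.07)&(abs(Y)<.11)
    for s in(1,-1):
        F=fl&(s*Y>.02);T=tp&(s*Y>.01)
        print(f,s,'floor n',F.sum(),'X',np.percentile(X[F],[2,50,98]).round(4),'Y',np.percentile(Y[F],[2,98]).round(4),'top X',np.percentile(X[T],[1,99]).round(4),'Y',np.percentile(Y[T],[1,99]).round(4), 'slot',[np.percentile(X[T&(abs(Y-q)<.003)&(abs(X)<.02)],[0,100]).round(4).tolist() if (T&(abs(Y-q)<.003)&(abs(X)<.02)).any() else 0 for q in(s*.0295,)])
    # profile along x across pocket middle
    for s in(.055,-.055):
        m=ok&(abs(Y-s)<.004)&(abs(X)<.03); i=np.argsort(X[m]); x=X[m][i];z=Z[m][i]
        print(s,[(b,round(float(np.median(z[abs(x*1000-b)<1])*1000),1)) for b in range(-26,27,2) if (abs(x*1000-b)<1).any()])
E
```

```text
top0 1 floor n 300 X [-0.0292  0.0016  0.0204] Y [0.0267 0.0981] top X [-0.0253  0.0303] Y [0.0255 0.0859] slot [[-0.0179, 0.0192]]
top0 -1 floor n 271 X [-0.0296  0.0012  0.0203] Y [-0.078 -0.028] top X [-0.0259  0.0298] Y [-0.0875 -0.0273] slot [[-0.0179, 0.0193]]
0.055 [(-26, 42.7), (-24, 49.3), (-22, 51.0), (-20, 49.8), (-18, 48.6), (-16, 46.4), (-12, 39.3), (-10, 39.4), (-8, 38.6), (-4, 38.2), (-2, 41.1), (0, 39.1), (2, 38.1), (4, 42.5), (6, 39.1), (8, 37.9), (10, 40.1), (12, 40.7), (14, 40.3), (16, 37.6), (18, 39.8), (20, 39.7), (22, 49.2), (24, 48.4), (26, 50.7)]
-0.055 [(-26, 45.1), (-24, 50.9), (-22, 52.7), (-20, 55.1), (-18, 49.4), (-16, 50.3), (-12, 40.4), (-10, 37.5), (-8, 38.6), (-6, 38.1), (-4, 37.1), (-2, 40.0), (0, 38.8), (2, 39.3), (4, 41.0), (6, 37.2), (8, 39.6), (10, 37.8), (12, 37.8), (14, 36.4), (16, 37.0), (18, 39.2), (20, 40.2), (22, 48.7), (24, 54.1), (26, 50.1)]
side0 1 floor n 390 X [-0.0295  0.0001  0.0224] Y [0.0291 0.0954] top X [-0.0248  0.0311] Y [0.0274 0.0894] slot [[-0.0197, 0.0193]]
side0 -1 floor n 324 X [-0.0291  0.0014  0.0229] Y [-0.0783 -0.0236] top X [-0.0253  0.0309] Y [-0.087  -0.0231] slot [[-0.0186, 0.0192]]
0.055 [(-26, 39.0), (-24, 49.4), (-22, 52.6), (-20, 52.4), (-18, 49.6), (-16, 49.4), (-12, 41.5), (-10, 40.7), (-8, 38.4), (-6, 39.8), (-4, 40.7), (-2, 39.8), (0, 39.9), (2, 39.7), (4, 39.8), (6, 41.1), (8, 39.6), (10, 42.3), (12, 41.6), (14, 39.6), (16, 39.6), (18, 40.7), (20, 43.8), (22, 46.5), (24, 50.5), (26, 51.7)]
-0.055 [(-26, 43.4), (-24, 48.4), (-22, 52.5), (-20, 51.9), (-18, 49.7), (-16, 47.6), (-12, 40.8), (-10, 39.2), (-8, 40.9), (-6, 41.2), (-4, 41.0), (-2, 40.6), (0, 40.4), (2, 40.5), (4, 41.4), (6, 42.1), (8, 40.6), (10, 42.0), (12, 42.0), (14, 40.9), (16, 40.6), (18, 39.9), (20, 42.8), (22, 47.6), (24, 51.0), (26, 54.8)]
```

```bash
python3 - <<'E'
from h import *
st()
rel((.49,.12,.17,-8),(.5489,-.0758,.13,-6.1),(.5489,-.0758,.075,-6.1))
E
```

```text
{'clock': 4.375, 'position': [0.4342, 0.3216, 0.1152], 'ee_rot': [0.7729, 0.6345, -0.0007, 0.0], 'ft_force': [-0.1899, 1.0829, -1.5339], 'grip_width': 0.1089, 'grasp_force': 48.8984}
[-0.1869, 0.0939, -0.0547] [-0.001, 0.001, -0.056]
[-0.3675, 0.1899, -0.0145] [-0.001, 0.001, -0.089]
[-0.3674, 0.1899, 0.0405] [-0.001, 0.001, -0.089]
```

Converted, -0.3675 m / 0.8 = -0.4594, -0.13 m / 0.8 = -0.1625, -0.089 rad / 3.1416 = -0.0283.

Emit:
move_arm(plan=[{"delta_pos": [0, 0, -0.05], "turn": [0, 0, 0], "fingers": 1}, {"delta_pos": [-0.05, 0.025, -0.0688], "turn": [0, 0, -0.0064], "fingers": 1}, {"delta_pos": [-0.1, 0.05, -0.0688], "turn": [0, 0, -0.0127], "fingers": 1}, {"delta_pos": [-0.1625, 0.0825, -0.0688], "turn": [0, 0, -0.0159], "fingers": 1}, {"delta_pos": [-0.225, 0.115, -0.0688], "turn": [0, 0, -0.0191], "fingers": 1}, {"delta_pos": [-0.2875, 0.1475, -0.0625], "turn": [0, 0, -0.0223], "fingers": 1}, {"delta_pos": [-0.35, 0.18, -0.05], "turn": [0, 0, -0.0255], "fingers": 1}, {"delta_pos": [-0.4063, 0.21, -0.0313], "turn": [0, 0, -0.0283], "fingers": 1}, {"delta_pos": [-0.4438, 0.2288, -0.0181], "turn": [0, 0, -0.0283], "fingers": 1}, {"delta_pos": [-0.4594, 0.2375, -0.0181], "turn": [0, 0, -0.0283], "fingers": 1}, {"delta_pos": [-0.4594, 0.2375, -0.0181], "turn": [0, 0, -0.0283], "fingers": 1}, {"delta_pos": [-0.4594, 0.2375, -0.0181], "turn": [0, 0, -0.0283], "fingers": 1}])

```text
clock: 5.88
position: [0.5495, -0.0733, 0.1308]
ee_rot: [0.743, 0.669, 0.0, -0.0]
ft_force: [0.1, 0.8, -1.3]
grip_width: 0.11
grasp_force: 49.0
```

```bash
python3 - <<'E'
from h import *
shot('side','side3');shot('top','top3');o=st()
rel((.5489,-.0758,.075,-6.1),(.5489,-.0758,.056,-6.1))
a=np.radians(-6.1);og=np.r_[o['position'][:2],0]
for f in('top3','side3'):
    c=load(f);P=cloud(c);d=P-og;X=d[...,0]*np.cos(a)+d[...,1]*np.sin(a);Y=-d[...,0]*np.sin(a)+d[...,1]*np.cos(a)
    m0=(c['range_z']>0)&(abs(P[...,2]-o['position'][2]+.0085)<.008)&(abs(X)<.025)
    for s in(1,-1):
        m=m0&(s*Y>.035)&(s*Y<.075)
        if m.sum()>20: print(f,s,m.sum(),'z',np.median(P[m][:,2]).round(4),'X',np.percentile(X[m],[2,98]).round(4),'Y',np.percentile(Y[m],[2,98]).round(4))
    # grips stage pocket X relative to TCP: wall tops
    T=(c['range_z']>0)&(abs(P[...,2]-.052)<.003)&(abs(X)<.05)&(abs(Y)<.11)
    for s in(1,-1):
        m=T&(s*Y>.015)
        if m.sum()>20: print(' grip',s,m.sum(),np.percentile(X[m],[1,99]).round(4),np.percentile(Y[m],[1,99]).round(4))
a=cv2.resize(load('side3')['color'][160:320,240:420,::-1],(450,400),interpolation=2);b=cv2.resize(load('top3')['color'][210:310,265:352,::-1],(348,400),interpolation=2)
cv2.imwrite('pics/s3c.png',np.hstack([a,b]))
E
```

```text
{'clock': 5.975, 'position': [0.5495, -0.0736, 0.1309], 'ee_rot': [0.7431, 0.6692, 0.0002, 0.0002], 'ft_force': [-0.4008, 0.1551, -2.1196], 'grip_width': 0.11, 'grasp_force': 49.0303}
[-0.0022, -0.0004, 0.0559] [0.001, -0.0, 0.002]
[-0.0022, -0.0004, 0.0749] [0.001, -0.0, 0.002]
top3 1 81 z 0.1221 X [-0.0164  0.0133] Y [0.0479 0.0621]
 grip 1 157 [-0.0445  0.0482] [0.0451 0.1096]
side3 1 217 z 0.1224 X [-0.0157  0.0154] Y [0.0366 0.0658]
 grip 1 360 [-0.0281  0.0289] [0.0232 0.1084]
 grip -1 166 [-0.028   0.0132] [-0.092  -0.0272]
```

View pics/s3c.png

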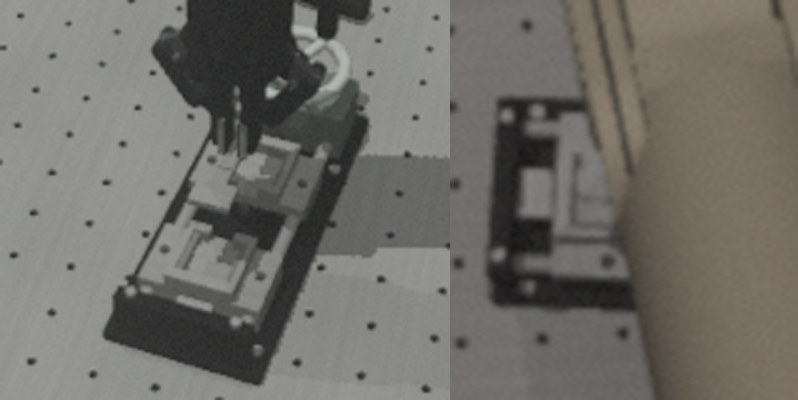

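Converted, 0.075 m / 0.8 = 0.0938, 0.056 m / 0.8 = 0.07, 0.002 rad / 3.1416 = 0.0006.

Emit:
move_arm(plan=[{"delta_pos": [-0.0028, -0.0003, 0.0375], "turn": [0, 0, 0.0006], "fingers": 1}, {"delta_pos": [-0.0028, -0.0003, 0.07], "turn": [0, 0, 0.0006], "fingers": 1}, {"delta_pos": [-0.0028, -0.0003, 0.0825], "turn": [0, 0, 0.0006], "fingers": 1}, {"delta_pos": [-0.0028, -0.0003, 0.09], "turn": [0, 0, 0.0006], "fingers": 1}, {"delta_pos": [-0.0028, -0.0003, 0.0938], "turn": [0, 0, 0.0006], "fingers": 1}, {"delta_pos": [-0.0028, -0.0003, 0.0938], "turn": [0, 0, 0.0006], "fingers": 1}])

```text
clock: 6.72
position: [0.5493, -0.0775, 0.0559]
ee_rot: [0.745, 0.668, 0.0, 0.0]
ft_force: [0.1, -0.3, -1.6]
grip_width: 0.106
grasp_force: 49.0
```

Converted, -0.17 m / 0.8 = -0.2125, 0.0015 m / 0.8 = 0.0019.

Emit:
move_arm(plan=[{"delta_pos": [0.0019, 0, 0.0013], "turn": [0, 0, 0], "fingers": 1}, {"delta_pos": [0.0019, 0, 0.0019], "turn": [0, 0, 0], "fingers": 1}, {"delta_pos": [0.0019, 0, 0.0019], "turn": [0, 0, 0], "fingers": 0.8}, {"delta_pos": [0.0019, 0, 0.0019], "turn": [0, 0, 0], "fingers": 0.65}, {"delta_pos": [0.0019, 0, 0.0019], "turn": [0, 0, 0], "fingers": 0.65}, {"delta_pos": [0.0019, 0, 0.0019], "turn": [0, 0, 0], "fingers": 0.65}, {"delta_pos": [0.0019, 0, -0.05], "turn": [0, 0, 0], "fingers": 0.65}, {"delta_pos": [0.0019, 0, -0.125], "turn": [0, 0, 0], "fingers": 0.65}, {"delta_pos": [0.0019, 0, -0.2], "turn": [0, 0, 0], "fingers": 0.65}, {"delta_pos": [-0.0625, 0, -0.2], "turn": [0, 0, 0], "fingers": 0.65}, {"delta_pos": [-0.1375, 0, -0.2], "turn": [0, 0, 0], "fingers": 0.65}, {"delta_pos": [-0.2125, 0, -0.2], "turn": [0, 0, 0], "fingers": 0.65}])

```text
clock: 8.22
position: [0.5302, -0.2483, 0.2158]
ee_rot: [0.744, 0.668, -0.0, 0.0]
ft_force: [0.5, 0.1, -0.5]
grip_width: 0.353
grasp_force: 0.0
```

```bash
python3 - <<'E'
from h import *
shot('side','side4');shot('top','top4');o=st()
a=np.radians(-6.1);og=np.r_[.549,-.0778,0]
for f in('top4','side4'):
    c=load(f);P=cloud(c);d=P-og;X=d[...,0]*np.cos(a)+d[...,1]*np.sin(a);Y=-d[...,0]*np.sin(a)+d[...,1]*np.cos(a)
    ok=(c['range_z']>0)
    for y in(-.07,-.055,-.046,-.03,-.01,.01,.03,.046,.055,.07):
        m=ok&(abs(Y-y)<.004)&(abs(X)<.005); print(f,y,m.sum(),np.median(P[m][:,2]).round(4) if m.any() else '')
    k=ok&(P[...,2]>.125)&(P[...,2]<.142)&(np.hypot(P[...,0]-.511,P[...,1]+.262)<.025); print('crank',k.sum(),P[k].mean(0).round(4) if k.any() else '')
a=cv2.resize(load('side4')['color'][160:320,260:420,::-1],(400,400),interpolation=2);b=cv2.resize(load('top4')['color'][220:320,265:365,::-1],(400,400),interpolation=2)
cv2.imwrite('pics/s4c.png',np.hstack([a,b]))
E
```

```text
{'clock': 8.325, 'position': [0.528, -0.2548, 0.2146], 'ee_rot': [0.7481, 0.6636, -0.0015, 0.0004], 'ft_force': [-1.1411, 0.4714, 0.0759], 'grip_width': 0.3473, 'grasp_force': 0.0}
top4 -0.07 13 0.0406
top4 -0.055 14 0.0456
top4 -0.046 12 0.0466
top4 -0.03 13 0.0467
top4 -0.01 18 0.0439
top4 0.01 15 0.0436
top4 0.03 17 0.0435
top4 0.046 13 0.0463
top4 0.055 12 0.045
top4 0.07 12 0.0402
crank 38 [ 0.5104 -0.2593  0.1337]
side4 -0.07 10 0.0417
side4 -0.055 16 0.0464
side4 -0.046 14 0.0468
side4 -0.03 18 0.0453
side4 -0.01 20 0.0453
side4 0.01 11 0.0469
side4 0.03 16 0.0475
side4 0.046 17 0.0466
side4 0.055 17 0.0469
side4 0.07 4 0.0432
crank 70 [ 0.5116 -0.2573  0.1336]
```

View pics/s4c.png

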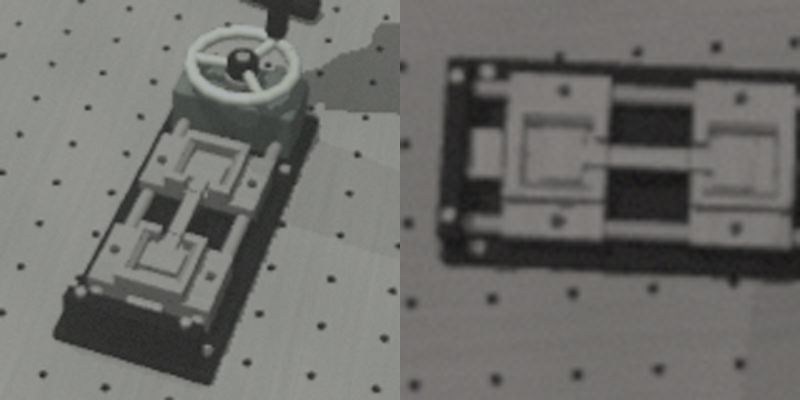

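```bash
python3 - <<'E'
from h import *
o=st()
rel((.5113,-.2615,.17,-6.1),(.5113,-.2615,.110,-6.1))
for f in('top0','side0'):
    c=load(f);P=cloud(c);r=np.hypot(P[...,0]-.5333,P[...,1]+.2225); print([(q,np.median(P[(abs(r-q)<.002)][:,2]).round(3)) for q in(.003,.007,.011,.015)])
E
```

```text
{'clock': 8.325, 'position': [0.528, -0.2548, 0.2146], 'ee_rot': [0.7481, 0.6636, -0.0015, 0.0004], 'ft_force': [-1.1411, 0.4714, 0.0759], 'grip_width': 0.3473, 'grasp_force': 0.0}
[-0.0085, -0.0157, 0.0447] [-0.001, 0.003, -0.013]
[-0.0083, -0.0156, 0.1047] [-0.001, 0.003, -0.013]
[(0.003, np.float64(0.093)), (0.007, np.float64(0.091)), (0.011, np.float64(0.091)), (0.015, np.float64(0.077))]
[(0.003, np.float64(0.094)), (0.007, np.float64(0.093)), (0.011, np.float64(0.092)), (0.015, np.float64(0.082))]
```

Converted, 0.03 m / 0.8 = 0.0375, -0.0157 m / 0.8 = -0.0196.

Emit:
move_arm(plan=[{"delta_pos": [-0.0106, -0.0196, 0.0375], "turn": [0, 0, 0], "fingers": 0.6}, {"delta_pos": [-0.0106, -0.0196, 0.0375], "turn": [0, 0, 0], "fingers": 0.6}, {"delta_pos": [-0.0106, -0.0196, 0.0375], "turn": [0, 0, 0], "fingers": 0.6}, {"delta_pos": [-0.0106, -0.0196, 0.0375], "turn": [0, 0, 0], "fingers": 0.6}])

```text
clock: 8.82
position: [0.5151, -0.2528, 0.1866]
ee_rot: [0.744, 0.668, 0.0, 0.001]
ft_force: [-0.1, -1.0, -0.7]
grip_width: 0.398
grasp_force: 0.0
```

```bash
python3 - <<'E'
from h import *
o=st()
rel((.5113,-.2615,.17,-6.1),(.5113,-.2615,.110,-6.1))
E
```

```text
{'clock': 8.825, 'position': [0.5151, -0.2528, 0.1866], 'ee_rot': [0.7442, 0.6679, 0.0004, 0.0008], 'ft_force': [-0.0905, -1.0089, -0.7445], 'grip_width': 0.3981, 'grasp_force': 0.0}
[-0.0091, -0.0028, 0.0166] [0.002, 0.0, -0.002]
[-0.0091, -0.0029, 0.0766] [0.002, 0.0, -0.002]
```

Converted, 0.077 m / 0.8 = 0.0963, -0.0028 m / 0.8 = -0.0035.

Emit:
move_arm(plan=[{"delta_pos": [-0.0113, -0.0035, 0], "turn": [0, 0, 0], "fingers": 0.6}, {"delta_pos": [-0.0113, -0.0035, 0.025], "turn": [0, 0, 0], "fingers": 0.6}, {"delta_pos": [-0.0113, -0.0035, 0.0625], "turn": [0, 0, 0], "fingers": 0.6}, {"delta_pos": [-0.0113, -0.0035, 0.0963], "turn": [0, 0, 0], "fingers": 0.6}, {"delta_pos": [-0.0113, -0.0035, 0.0963], "turn": [0, 0, 0], "fingers": 0.6}, {"delta_pos": [-0.0113, -0.0035, 0.0963], "turn": [0, 0, 0], "fingers": 0.6}])

```text
clock: 9.57
position: [0.5106, -0.2619, 0.109]
ee_rot: [0.745, 0.668, 0.0, 0.0]
ft_force: [0.3, 0.1, 0.4]
grip_width: 0.398
grasp_force: 0.0
```

```bash
python3 - <<'E'
from h import *
o=st()
c=shot('side','side5'); cv2.imwrite('pics/s5c.png',cv2.resize(c['color'][120:240,300:420,::-1],(600,600),interpolation=2))
E
```

```text
{'clock': 9.575, 'position': [0.5106, -0.2619, 0.109], 'ee_rot': [0.7445, 0.6676, 0.0002, 0.0002], 'ft_force': [0.2678, 0.1189, 0.393], 'grip_width': 0.3983, 'grasp_force': 0.0}
```

View pics/s5c.png

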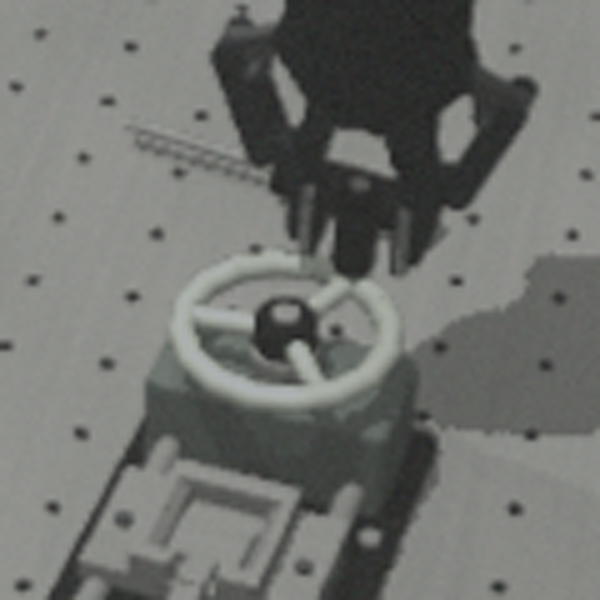

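Emit:
move_arm(plan=[{"delta_pos": [0, 0, 0], "turn": [0, 0, 0], "fingers": 0.75}, {"delta_pos": [0, 0, 0], "turn": [0, 0, 0], "fingers": 0.9}, {"delta_pos": [0, 0, 0], "turn": [0, 0, 0], "fingers": 1}, {"delta_pos": [0, 0, 0], "turn": [0, 0, 0], "fingers": 1}], force=60)

```text
clock: 10.12
position: [0.5114, -0.2621, 0.1097]
ee_rot: [0.745, 0.668, 0.001, 0.001]
ft_force: [3.6, 0.3, 6.6]
grip_width: 0.205
grasp_force: 58.6
```

```bash
cat >> h.py <<'E'
def circ(cx,cy,th0,steps,r=.045):  # tool-frame deltas about commanded crank angle th0 (deg), clockwise steps in rad
    R=Ro.from_quat(get_obs()['ee_rot']).as_matrix(); t0=np.radians(th0)
    for s in steps:
        d=r*np.array([np.cos(t0-s)-np.cos(t0),np.sin(t0-s)-np.sin(t0),0]); print(s,(R.T@d).round(4)[:2].tolist())
def tan(cx,cy):
    o=get_obs();p=np.array(o['position'][:2])-[cx,cy];th=np.arctan2(p[1],p[0]);f=np.array(o['ft_force']);t=np.array([np.sin(th),-np.cos(th)])
    print('th',np.degrees(th).round(1),'r',np.hypot(*p).round(4),'tangential push',(-f[:2]@t).round(2),'radial',(f[:2]@p/np.hypot(*p)).round(2),'fz',f[2].round(1),'clock',o['clock'],o['position'],o['grip_width'])
E
python3 - <<'E'
from h import *
tan(.5333,-.2225)
circ(0,0,-119.5,np.arange(1,13)*.12)
E
```

```text
th -119.0 r 0.0453 tangential push 2.98 radial -2.01 fz 6.6 clock 10.125 [ 0.51137501 -0.26211575  0.10970648] 0.20463608021872468
0.12 [0.0024, -0.0048]
0.24 [0.0054, -0.0093]
0.36 [0.0089, -0.0134]
0.48 [0.0129, -0.0171]
0.6 [0.0173, -0.0202]
0.72 [0.022, -0.0228]
0.84 [0.027, -0.0249]
0.96 [0.0322, -0.0263]
1.08 [0.0375, -0.0271]
1.2 [0.0429, -0.0272]
1.3199999999999998 [0.0483, -0.0267]
1.44 [0.0536, -0.0255]
```

Converted, 0.0375 m / 0.8 = 0.0469, 0.0322 m / 0.8 = 0.0403.

Emit:
move_arm(plan=[{"delta_pos": [0.003, -0.006, 0], "turn": [0, 0, 0], "fingers": 1}, {"delta_pos": [0.0068, -0.0116, 0], "turn": [0, 0, 0], "fingers": 1}, {"delta_pos": [0.0111, -0.0168, 0], "turn": [0, 0, 0], "fingers": 1}, {"delta_pos": [0.0161, -0.0214, 0], "turn": [0, 0, 0], "fingers": 1}, {"delta_pos": [0.0216, -0.0253, 0], "turn": [0, 0, 0], "fingers": 1}, {"delta_pos": [0.0275, -0.0285, 0], "turn": [0, 0, 0], "fingers": 1}, {"delta_pos": [0.0338, -0.0311, 0], "turn": [0, 0, 0], "fingers": 1}, {"delta_pos": [0.0403, -0.0329, 0], "turn": [0, 0, 0], "fingers": 1}, {"delta_pos": [0.0469, -0.0339, 0], "turn": [0, 0, 0], "fingers": 1}])

```text
clock: 11.25
position: [0.4883, -0.2244, 0.1097]
ee_rot: [0.745, 0.667, -0.0, 0.003]
ft_force: [3.6, -9.2, 3.7]
grip_width: 0.209
grasp_force: 58.8
```

```bash
python3 - <<'E'
from h import *
tan(.5333,-.2225)
circ(0,0,-119.5-np.degrees(1.08),np.arange(1,13)*.12)
E
```

```text
th -177.6 r 0.0451 tangential push 9.38 radial -3.23 fz 3.7 clock 11.25 [ 0.48825447 -0.22440988  0.10969385] 0.20918419560790386
0.12 [0.0054, -0.0001]
0.24 [0.0108, 0.0004]
0.36 [0.016, 0.0015]
0.48 [0.0211, 0.0033]
0.6 [0.026, 0.0056]
0.72 [0.0305, 0.0085]
0.84 [0.0347, 0.012]
0.96 [0.0384, 0.0159]
1.08 [0.0416, 0.0203]
1.2 [0.0443, 0.0249]
1.3199999999999998 [0.0464, 0.0299]
1.44 [0.0478, 0.0351]
```

Converted, 0.0478 m / 0.8 = 0.0598, 0.0464 m / 0.8 = 0.058.

Emit:
move_arm(plan=[{"delta_pos": [0.0068, -0.0001, 0], "turn": [0, 0, 0], "fingers": 1}, {"delta_pos": [0.0135, 0.0005, 0], "turn": [0, 0, 0], "fingers": 1}, {"delta_pos": [0.02, 0.0019, 0], "turn": [0, 0, 0], "fingers": 1}, {"delta_pos": [0.0264, 0.0041, 0], "turn": [0, 0, 0], "fingers": 1}, {"delta_pos": [0.0325, 0.007, 0], "turn": [0, 0, 0], "fingers": 1}, {"delta_pos": [0.0381, 0.0106, 0], "turn": [0, 0, 0], "fingers": 1}, {"delta_pos": [0.0434, 0.015, 0], "turn": [0, 0, 0], "fingers": 1}, {"delta_pos": [0.048, 0.0199, 0], "turn": [0, 0, 0], "fingers": 1}, {"delta_pos": [0.052, 0.0254, 0], "turn": [0, 0, 0], "fingers": 1}, {"delta_pos": [0.0554, 0.0311, 0], "turn": [0, 0, 0], "fingers": 1}, {"delta_pos": [0.058, 0.0374, 0], "turn": [0, 0, 0], "fingers": 1}, {"delta_pos": [0.0598, 0.0439, 0], "turn": [0, 0, 0], "fingers": 1}])

```text
clock: 12.75
position: [0.5266, -0.1783, 0.1096]
ee_rot: [0.745, 0.667, -0.001, -0.0]
ft_force: [-8.8, 1.7, 15.9]
grip_width: 0.204
grasp_force: 60.1
```

```bash
python3 - <<'E'
from h import *
tan(.5333,-.2225)
circ(0,0,-119.5-np.degrees(2.52),np.arange(1,10)*.12)
E
```

```text
th 98.6 r 0.0447 tangential push 8.49 radial 2.95 fz 15.9 clock 12.75 [ 0.52664574 -0.17827962  0.10960304] 0.20419138053117789
0.12 [0.0008, 0.0053]
0.24 [0.001, 0.0107]
0.36 [0.0006, 0.0161]
0.48 [-0.0005, 0.0214]
0.6 [-0.0022, 0.0265]
0.72 [-0.0045, 0.0314]
0.84 [-0.0074, 0.0359]
0.96 [-0.0108, 0.0401]
1.08 [-0.0147, 0.0439]
```

Converted, 0.0314 m / 0.8 = 0.0393, 0.0265 m / 0.8 = 0.0331.

Emit:
move_arm(plan=[{"delta_pos": [0.001, 0.0066, -0.0013], "turn": [0, 0, 0], "fingers": 1}, {"delta_pos": [0.0013, 0.0134, -0.0013], "turn": [0, 0, 0], "fingers": 1}, {"delta_pos": [0.0008, 0.0201, -0.0013], "turn": [0, 0, 0], "fingers": 1}, {"delta_pos": [-0.0006, 0.0268, -0.0013], "turn": [0, 0, 0], "fingers": 1}, {"delta_pos": [-0.0028, 0.0331, -0.0013], "turn": [0, 0, 0], "fingers": 1}, {"delta_pos": [-0.0056, 0.0393, -0.0013], "turn": [0, 0, 0], "fingers": 1}])

```text
clock: 13.5
position: [0.5571, -0.1846, 0.1097]
ee_rot: [0.744, 0.668, -0.001, -0.001]
ft_force: [-9.5, 4.1, 9.1]
grip_width: 0.205
grasp_force: 59.9
```

```bash
python3 - <<'E'
from h import *
tan(.5333,-.2225)
circ(0,0,-119.5-np.degrees(3.24),np.arange(1,7)*.12)
E
```

```text
th 57.9 r 0.0448 tangential push 10.21 radial -1.53 fz 9.1 clock 13.5 [ 0.55709803 -0.18457875  0.10970556] 0.205038647001367
0.12 [-0.0029, 0.0046]
0.24 [-0.0063, 0.0087]
0.36 [-0.0102, 0.0125]
0.48 [-0.0145, 0.0157]
0.6 [-0.0192, 0.0184]
0.72 [-0.0241, 0.0206]
```

Converted, 0.0157 m / 0.8 = 0.0196, -0.0145 m / 0.8 = -0.0181.

Emit:
move_arm(plan=[{"delta_pos": [-0.0036, 0.0058, 0], "turn": [0, 0, 0], "fingers": 1}, {"delta_pos": [-0.0079, 0.0109, 0], "turn": [0, 0, 0], "fingers": 1}, {"delta_pos": [-0.0128, 0.0156, 0], "turn": [0, 0, 0], "fingers": 1}, {"delta_pos": [-0.0181, 0.0196, 0], "turn": [0, 0, 0], "fingers": 1}])

```text
clock: 14.0
position: [0.5718, -0.1995, 0.1097]
ee_rot: [0.744, 0.668, 0.0, -0.002]
ft_force: [-4.4, 7.7, 6.8]
grip_width: 0.208
grasp_force: 59.7
```

```bash
python3 - <<'E'
from h import *
tan(.5333,-.2225)
circ(0,0,-119.5-np.degrees(3.72),np.arange(1,7)*.12)
E
```

```text
th 30.9 r 0.0449 tangential push 8.84 radial 0.16 fz 6.8 clock 14.0 [ 0.5718411  -0.19947553  0.10973442] 0.20779351700956664
0.12 [-0.0047, 0.0027]
0.24 [-0.0096, 0.0048]
0.36 [-0.0148, 0.0063]
0.48 [-0.0201, 0.0072]
0.6 [-0.0255, 0.0075]
0.72 [-0.0309, 0.0071]
```

3.67 rad turned, still free (8.8 N).

Converted, -0.0201 m / 0.8 = -0.0251, -0.0148 m / 0.8 = -0.0185.

Emit:
move_arm(plan=[{"delta_pos": [-0.0059, 0.0034, 0], "turn": [0, 0, 0], "fingers": 1}, {"delta_pos": [-0.012, 0.006, 0], "turn": [0, 0, 0], "fingers": 1}, {"delta_pos": [-0.0185, 0.0079, 0], "turn": [0, 0, 0], "fingers": 1}, {"delta_pos": [-0.0251, 0.009, 0], "turn": [0, 0, 0], "fingers": 1}])

```text
clock: 14.5
position: [0.5781, -0.219, 0.1098]
ee_rot: [0.743, 0.669, 0.002, -0.001]
ft_force: [0.8, 11.2, 3.0]
grip_width: 0.205
grasp_force: 59.4
```

```bash
python3 - <<'E'
from h import *
tan(.5333,-.2225)
circ(0,0,-119.5-np.degrees(4.2),np.arange(1,7)*.12)
E
```

```text
th 4.5 r 0.0449 tangential push 11.09 radial 1.71 fz 3.0 clock 14.5 [ 0.57810467 -0.21895261  0.10980065] 0.20480397942998418
0.12 [-0.0054, 0.0002]
0.24 [-0.0108, -0.0002]
0.36 [-0.0161, -0.0012]
0.48 [-0.0212, -0.0029]
0.6 [-0.0261, -0.0052]
0.72 [-0.0307, -0.0081]
```

Converted, -0.0081 m / 0.8 = -0.0101, -0.0054 m / 0.8 = -0.0068.

Emit:
move_arm(plan=[{"delta_pos": [-0.0034, 0.0001, 0], "turn": [0, 0, 0], "fingers": 1}, {"delta_pos": [-0.0068, 0.0003, 0], "turn": [0, 0, 0], "fingers": 1}, {"delta_pos": [-0.0101, 0.0001, 0], "turn": [0, 0, 0], "fingers": 1}])

```text
clock: 14.88
position: [0.5781, -0.2263, 0.1098]
ee_rot: [0.743, 0.669, 0.002, -0.001]
ft_force: [5.4, 12.1, 0.0]
grip_width: 0.213
grasp_force: 59.3
```

```bash
python3 - <<'E'
from h import *
tan(.5333,-.2225)
circ(0,0,-119.5-np.degrees(4.38),np.arange(1,7)*.06)
E
```

```text
th -4.9 r 0.0449 tangential push 12.47 radial 4.37 fz 0.0 clock 14.875 [ 0.57805194 -0.22634585  0.10981727] 0.2133397511025583
0.06 [-0.0027, -0.0003]
0.12 [-0.0053, -0.0007]
0.18 [-0.008, -0.0013]
0.24 [-0.0106, -0.0021]
0.3 [-0.0131, -0.003]
0.36 [-0.0156, -0.0041]
```

Converted, -0.004 m / 0.8 = -0.005, -0.0027 m / 0.8 = -0.0034.

Emit:
move_arm(plan=[{"delta_pos": [-0.0034, -0.0004, 0], "turn": [0, 0, 0], "fingers": 1}, {"delta_pos": [-0.005, -0.0006, 0], "turn": [0, 0, 0], "fingers": 1}])

```text
clock: 15.12
position: [0.5776, -0.2303, 0.1099]
ee_rot: [0.743, 0.669, 0.003, -0.001]
ft_force: [8.0, 11.5, -0.4]
grip_width: 0.205
grasp_force: 59.3
```

```bash
python3 - <<'E'
from h import *
tan(.5333,-.2225)
circ(0,0,-119.5-np.degrees(4.47),np.arange(1,7)*.03)
E
```

```text
th -10.0 r 0.0449 tangential push 12.68 radial 5.91 fz -0.4 clock 15.125 [ 0.5775579  -0.23028863  0.1098623 ] 0.20460267831009635
0.03 [-0.0013, -0.0002]
0.06 [-0.0026, -0.0005]
0.09 [-0.004, -0.0009]
0.12 [-0.0053, -0.0012]
0.15 [-0.0065, -0.0016]
0.18 [-0.0078, -0.0021]
```

Converted, -0.004 m / 0.8 = -0.005, -0.0026 m / 0.8 = -0.0033.

Emit:
move_arm(plan=[{"delta_pos": [-0.0016, -0.0003, 0], "turn": [0, 0, 0], "fingers": 1}, {"delta_pos": [-0.0033, -0.0006, 0], "turn": [0, 0, 0], "fingers": 1}, {"delta_pos": [-0.005, -0.0011, 0], "turn": [0, 0, 0], "fingers": 1}])

```text
clock: 15.5
position: [0.5767, -0.2339, 0.1099]
ee_rot: [0.743, 0.669, 0.003, -0.0]
ft_force: [11.0, 12.1, -3.2]
grip_width: 0.211
grasp_force: 59.2
```

```bash
python3 - <<'E'
from h import *
tan(.5333,-.2225)
circ(0,0,-119.5-np.degrees(4.56),np.arange(1,7)*.03)
E
```

```text
th -14.7 r 0.0449 tangential push 14.47 radial 7.61 fz -3.2 clock 15.5 [ 0.57673597 -0.23389986  0.10985737] 0.2105228992833379
0.03 [-0.0013, -0.0004]
0.06 [-0.0026, -0.0008]
0.09 [-0.0039, -0.0012]
0.12 [-0.0051, -0.0017]
0.15 [-0.0064, -0.0022]
0.18 [-0.0076, -0.0028]
```

Converted, -0.0011 m / 0.8 = -0.0014, -0.0009 m / 0.8 = -0.0011.

Emit:
move_arm(plan=[{"delta_pos": [-0.0011, -0.0004, 0], "turn": [0, 0, 0], "fingers": 1}, {"delta_pos": [-0.0014, -0.0004, 0], "turn": [0, 0, 0], "fingers": 1}])

```text
clock: 15.75
position: [0.5765, -0.2351, 0.1099]
ee_rot: [0.743, 0.669, 0.003, -0.0]
ft_force: [10.8, 11.1, -3.1]
grip_width: 0.209
grasp_force: 59.1
```

```bash
python3 - <<'E'
from h import *
tan(.5333,-.2225)
E
```

```text
th -16.3 r 0.045 tangential push 13.72 radial 7.22 fz -3.1 clock 15.75 [ 0.57645324 -0.23512095  0.10988989] 0.2088040044088501
```

Converted, -0.14 m / 0.8 = -0.175, -0.06 m / 0.8 = -0.075.

Emit:
move_arm(plan=[{"delta_pos": [0.0035, 0.001, 0], "turn": [0, 0, 0], "fingers": 1}, {"delta_pos": [0.0035, 0.001, 0], "turn": [0, 0, 0], "fingers": 0.8}, {"delta_pos": [0.0035, 0.001, 0], "turn": [0, 0, 0], "fingers": 0.6}, {"delta_pos": [0.0035, 0.001, 0], "turn": [0, 0, 0], "fingers": 0.55}, {"delta_pos": [0.0035, 0.001, 0], "turn": [0, 0, 0], "fingers": 0.55}, {"delta_pos": [0.0035, 0.001, 0], "turn": [0, 0, 0], "fingers": 0.55}, {"delta_pos": [0.0035, 0.001, -0.025], "turn": [0, 0, 0], "fingers": 0.55}, {"delta_pos": [0.0035, 0.001, -0.075], "turn": [0, 0, 0], "fingers": 0.55}, {"delta_pos": [0.0035, 0.001, -0.125], "turn": [0, 0, 0], "fingers": 0.55}, {"delta_pos": [-0.0375, 0.001, -0.175], "turn": [0, 0, 0], "fingers": 0.55}, {"delta_pos": [-0.1, 0.001, -0.175], "turn": [0, 0, 0], "fingers": 0.55}, {"delta_pos": [-0.1625, 0.001, -0.175], "turn": [0, 0, 0], "fingers": 0.55}])

```text
clock: 17.25
position: [0.5605, -0.3703, 0.2521]
ee_rot: [0.744, 0.668, 0.0, 0.001]
ft_force: [0.4, -0.2, 0.7]
grip_width: 0.456
grasp_force: 0.0
```

```bash
python3 - <<'E'
from h import *
st()
shot('side','side6');shot('top','top6')
for f in('top6','side6'):
    P=cloud(load(f));k=(P[...,2]>.125)&(P[...,2]<.142)&(np.hypot(P[...,0]-.577,P[...,1]+.235)<.03)
    if k.any(): q=P[k].mean(0);print(f,q.round(4),np.degrees(np.arctan2(q[1]+.2225,q[0]-.5333)))
a=cv2.resize(load('side6')['color'][140:300,260:420,::-1],(400,400),interpolation=2);b=cv2.resize(load('top6')['color'][210:310,310:410,::-1],(400,400),interpolation=2)
a=cv2.resize(load('side6')['color'][130:320,260:420,::-1],(400,475),interpolation=2);b=cv2.resize(load('top6')['color'][190:309,310:410,::-1],(399,475),interpolation=2)
cv2.imwrite('pics/s6c.png',np.hstack([a,b]))
E
```

```text
{'clock': 17.25, 'position': [0.5605, -0.3703, 0.2521], 'ee_rot': [0.7444, 0.6678, 0.0003, 0.0014], 'ft_force': [0.3961, -0.2485, 0.6606], 'grip_width': 0.4558, 'grasp_force': 0.0}
top6 [ 0.5749 -0.2351  0.1345] -16.819083276863886
side6 [ 0.5761 -0.2298  0.1335] -9.73290662486727
```

View pics/s6c.png

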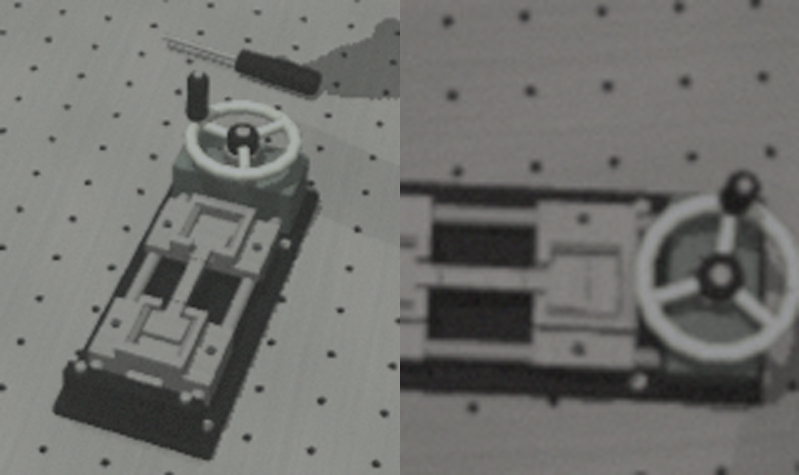

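The crank stayed at about -16°. The coupon sits flat, with its heads drawn against the shoulders. The gripper is clear, so I'm handing in.

```bash
python3 -c "
from h import *
print(hand_in())"
```

```text
the job is handed in; nothing more can be done
None
```

The coupon is seated flat in both grips and wound taut at about 14 N on the crank, against about 9 N running free; the crank was let go and the job handed in at about 17 s on the robot's clock, with no verdict returned.

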